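# Make up two seasoning caddies

### The arm

A 6-joint arm with a two-finger parallel gripper is mounted at the origin on a cart in front of the work surface, level with it; the furniture and walls round the work are solid. World frame = base frame: x ahead of the robot, y to its left, z up, the work surface at z = 0. Lengths are in m, angles in rad, forces in N, time in s.
With the tool pointing down it reaches from about 0.3 to 0.775 m from the base axis. Payload 14.6 kg.
Tool frame: the origin (TCP) lies at the very end of the fingers, on their centre line; the grasp point (between the pads) lies 19 mm behind it (env.pinch_z is the distance from the TCP to the grasp point, in m); z points along the fingers, y is the line along which they close (so a half turn about z gives the same grasp; the last joint's range is limited). The gripper opens to 85 mm and grips with 20 to 120 N. Pads are 22 mm wide; open, the fingers measure 114 mm over their backs; the gripper's body (76 mm by 85 mm) begins 54 mm behind the grasp point. The pads swing forward as they close: fully open they stand 13 mm farther back than shut.
Start: joints at [-1.186, 0.3, 1.521, -0, 1.321, -0.067], TCP at [0.24, -0.495, 0.231] pointing down, gripper open.
Joint ranges: [-3.03, 3.03], [-0.79, 2.21], [0.23, 2.52], [-1.04, 4.18], [0, 3.07], [-2.55, 2.55]. Speed limits (rad/s): [2.22, 2.22, 2.57, 3.14, 3.14, 3.14].

### API

Orientations are given as a unit quaternion [w, x, y, z].
In Python, from plant import sensors, vision, env gives the robot as it stands. The module is installed in compiled form; this text tells all that it offers.
- The arm moves only by the tool drive_tool, never from a script. Its argument "targets" is a list that holds one entry, the list of rows, each a list of 7 numbers: the turn, a rotation vector about the world's x, y, z in a scale on which 1.0 is 4 rad, then the shift along the world's x, y, z in parts of the range, where 1.0 means 0.4 m, then the finger opening in m, from 0 to 0.0854. In form: [[[wx, wy, wz, dx, dy, dz, gripper], ...]]. A call has 1 to 8 rows; each row is the pose to reach, as a shift and turn from the pose commanded when the call began; what a row does not reach only later rows make up. A row lasts 1/10 s, in which the tool goes at most 50 mm and 8.59 degrees, less where a joint would pass 70% of its speed; a pose out of reach is approached as far as the arm can. No shift or turn number may pass 1 either way. A call with a gripper value outside its range is refused whole. The fingers move at their own pace and stop on an object; "squeeze" is the grip in N (left out, the last holds). Time passes only in rows, so rows that repeat a pose let the fingers close. It gives the time, the measured TCP pose, the force, the opening and the grip force at its end, in the units of the state.
- sensors.read_state(): the state, without advancing time (a new reading comes with each control period).
- vision.grab_frame(name): name is "scene" or "side" or "wrist"; returns the picture (384x512x3 uint8, red, green, blue); there is no depth.
- vision.get_calibration(name): a dict with "intrinsics" (3x3 intrinsics, pixels), "R" (3x3) and "t" (3): a world point X has camera coordinates R X + t; the wrist camera has in their place "mount" (4x4, takes a point from camera to tool coordinates, whose origin is the TCP and whose axes are the flange's). Camera axes: x right, y down, z forward; pixel columns grow to the right and rows downward; lengths in m; the calibration is good to about 2 mm. The wrist camera is an equidistant fisheye: a pixel r from the principal point sees the ray r / f radians off the axis. A picture is of the moment at which its call begins: read the wrist's pose just before it. get_calibration takes no time and is no camera call.
- env.hand_in(): hands the job in; it is judged then, once.
Trained networks look in the newest picture that a camera, given by its name, has taken for a name from the list of things; names that differ only in an ending like _2 or _b are one class to them, and where a whole thing is asked for, a point or a joint stands for the part that bears it (a point fixed in the world has none). Each returns a list of dicts, best first, with "p" (0 to 1); they miss things now and then, are a little off and sometimes report something else, mostly with a low value. They report only what shows in the picture. A call takes as long as a camera call.
- vision.silhouettes(label, camera): "region" (384x512 bool, what is visible of it) and "xy" ([column, row] in pixels, amid what is visible of it).
The state is a dict: "t": time; "joints": joint angles; "dq": joint speeds; "effort": joint torques, N m; "eef_pos": TCP position; "eef_rot": TCP orientation; "wrist_force": force on the tool from outside, world axes, zero at the start; "wrist_torque": the same for the moment, N m; "grip_width": opening from 0.0 (shut) to 1.0 (fully open); "grasp_force": force on a finger pad.
Only numpy, scipy, OpenCV 4.12 (cv2) and the standard library are available. Lean on these libraries where they do the work, as an engineer would, in place of code of your own. Each camera call takes 0.05 s, during which the arm holds its last target. There are 200 camera calls.

### The job

Make up the two table caddies from the stock on the front cutting board (not the crowded one against the wall): the blue caddy gets the green-capped jar and the wide black-capped spice jar, the yellow caddy gets the orange-capped jar and the small brown bottle. Stand each upright on the floor of a well of its own (either well of the caddy will do), and leave the red-capped jar and the kitchen timer undisturbed on the board.

Things in the scene. Friction and masses are not known exactly. Their poses are not given: they have to be found in the camera images.
- green_jar: clear glass spice jar with a green cap; 46 mm across, 105 mm tall; the ribbed cap, 44 mm across, takes up the top 28 mm, the neck under it is 37 mm, the body 43 mm; loose, about 0.14 kg. Origin: centre of its underside; z up. It starts on the front board.
- black_jar: glass spice jar with a dark band and a wide black cap; 46 mm across, 99 mm tall; the ribbed cap, 44 mm across, takes up the top 28 mm, the neck under it is 37 mm, the body 43 mm; loose, about 0.14 kg. Origin: centre of its underside; z up. It starts on the front board.
- orange_jar: orange spice jar with an orange cap; 46 mm across, 113 mm tall; the ribbed cap, 44 mm across, takes up the top 30 mm, the neck under it is 37 mm, the body 43 mm; loose, about 0.14 kg. Origin: centre of its underside; z up. It starts on the front board.
- brown_bottle: small brown glass bottle with a narrow black cap; 37 mm across and 92 mm tall, the cap is 26 mm across and takes up the top 22 mm, the neck just under it is 22 mm, the body 37 mm up to 56 mm; stands upright, loose, about 0.12 kg. Origin: centre of its underside; z up. It starts on the front board.
- red_jar: white spice jar with a red cap; 46 mm across, 113 mm tall; the ribbed cap, 44 mm across, takes up the top 30 mm, the neck under it is 37 mm, the body 43 mm; loose, about 0.14 kg. Origin: centre of its underside; z up. It starts on the front board. Not part of either kit: it stays where it is.
- timer: round kitchen timer, dark green base and white dial, 63 mm across, 42 mm tall, loose. Origin: centre of its underside. Not part of either kit: it stays where it is on the board.
- board: the front beech cutting board, the one nearer the robot, fixed, 158 mm (x) by 404 mm (y), top 18 mm above its origin (centre of its underside; x along the short side, y along the long). The stock stands on it in two rows of three along y, rows 84 mm and things about 120 mm apart, in any order. A similar board with similar jars against the wall is mere background.
- blue_caddy: blue open table caddy, fixed, 74 mm (x) by 146 mm (y), rim 36 mm high, walls 3 mm; a steel bow handle at each end reaches 92 mm from the centre. A 4 mm cross wall makes two square wells, 68 by 68 mm, centred at y = +36 and -36 mm in its own frame; inner floor 4 mm above the origin. Origin: centre of its underside; x along the short side, y along the long side, z up.
- yellow_caddy: yellow open table caddy, fixed, 74 mm (x) by 146 mm (y), rim 36 mm high, walls 3 mm; a steel bow handle at each end reaches 92 mm from the centre. A 4 mm cross wall makes two square wells, 68 by 68 mm, centred at y = +36 and -36 mm in its own frame; inner floor 4 mm above the origin. Origin: centre of its underside; x along the short side, y along the long side, z up.

How it is judged:
By the outcome, as a careful person would: the job done as asked, in the order asked, and still so for the second after the job is handed in, with the robot touching nothing.
It also fails if it takes over 88 s, if anything falls off the work surface, if the arm or the gripper's body presses on something with over 40 N, if the wrist force passes 120 N, or if a joint passes its speed limit or range.

## Working session

There is one attempt and no reset: what is moved stays moved. The work goes in short steps, Python scripts to look and compute and a tool call to move; the robot and the scene stay as the last step left them, time stands still between calls to the robot, and variables do not carry over. Pictures are saved under pics/ and viewed, at most 14 in all, crops included, and the job is handed in when it is done.

Besides the shell and the picture viewer there is one more tool, called after "Emit:" as name([rows], argument=value, ...), one row to a line, values as JSON. drive_tool: Moves the arm, as the interface text tells. Its arguments: {"type":"object","properties":{"targets":{"type":"array"},"squeeze":{"type":"number"}},"required":["targets"]}

```bash
mkdir -p pics
cat > h.py <<'E'
import numpy as np, cv2
from plant import sensors, vision, env
def ray(name,uv):
    c=vision.get_calibration(name);K=np.array(c["intrinsics"]);R=np.array(c["R"]);t=np.array(c["t"])
    d=R.T@np.linalg.inv(K)@np.array([uv[0],uv[1],1.]);return -R.T@t,d
def onz(name,uv,z):
    o,d=ray(name,uv);return o+d*(z-o[2])/d[2]
def proj(name,X):
    c=vision.get_calibration(name);p=np.array(c["R"])@np.array(X)+np.array(c["t"]);p=np.array(c["intrinsics"])@p;return p[:2]/p[2]
E
python3 - <<'E'
from h import *
s=sensors.read_state();print({k:np.round(v,3).tolist() for k,v in s.items()})
ims=[]
for n in("scene","side"):
    im=vision.grab_frame(n);cv2.imwrite(f"pics/{n}0.png",im[:,:,::-1])
    c=vision.get_calibration(n);print(n,np.round(-np.array(c["R"]).T@c["t"],3),np.round(c["R"],2).tolist())
    for l in "green_jar black_jar orange_jar brown_bottle red_jar timer board blue_caddy yellow_caddy".split():
        for d in vision.silhouettes(l,n)[:3]:
            ys,xs=np.where(d["region"]);print(n,l,round(d["p"],2),np.round(d["xy"]),xs.min(),xs.max(),ys.min(),ys.max())
E
```

```text
{'t': 0.0, 'joints': [-1.186, 0.3, 1.522, -0.0, 1.321, -0.067], 'dq': [0.001, 0.0, 0.001, -0.001, -0.001, 0.001], 'effort': [-0.001, -54.351, -36.179, -0.0, 0.004, -0.0], 'eef_pos': [0.24, -0.495, 0.231], 'eef_rot': [-0.001, 0.975, 0.224, -0.0], 'wrist_force': [0.003, 0.417, 0.812], 'wrist_torque': [-0.022, -0.052, -0.011], 'grasp_force': 0.0, 'grip_width': 0.999}
scene [0.004 0.366 0.571] [[-0.51, -0.86, 0.01], [-0.54, 0.31, -0.79], [0.67, -0.41, -0.62]]
scene green_jar 0.73 [303. 162.] 296 315 142 183
scene black_jar 0.67 [230. 196.] 218 239 174 216
scene orange_jar 0.86 [283. 146.] 275 292 125 167
scene brown_bottle 0.9 [250. 164.] 243 257 146 180
scene red_jar 0.86 [268. 176.] 260 278 152 197
scene red_jar 0.36 [303. 161.] 297 315 142 182
scene timer 0.74 [205. 193.] 195 220 180 203
scene board 0.79 [248. 202.] 177 332 154 239
scene blue_caddy 0.77 [334. 214.] 299 363 192 237
scene yellow_caddy 0.54 [206. 190.] 196 219 179 202
side [0.264 0.878 0.525] [[-0.94, -0.35, 0.01], [-0.17, 0.42, -0.89], [0.31, -0.84, -0.45]]
side green_jar 0.58 [278. 156.] 266 284 136 180
side black_jar 0.85 [248. 202.] 235 257 177 227
side orange_jar 0.6 [242. 150.] 230 249 129 176
side brown_bottle 0.59 [227. 181.] 218 234 154 195
side red_jar 0.93 [260. 171.] 251 270 149 202
side timer 0.96 [204. 215.] 192 220 201 226
side board 0.93 [233. 230.] 179 295 164 255
side blue_caddy 0.66 [331. 192.] 306 356 170 213
side yellow_caddy 0.64 [300. 268.] 268 327 232 300
```

View pics/scene0.png

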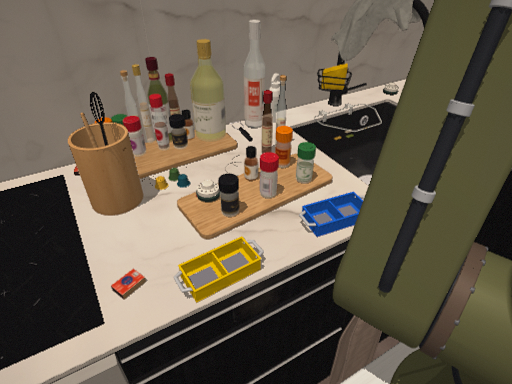

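View pics/side0.png

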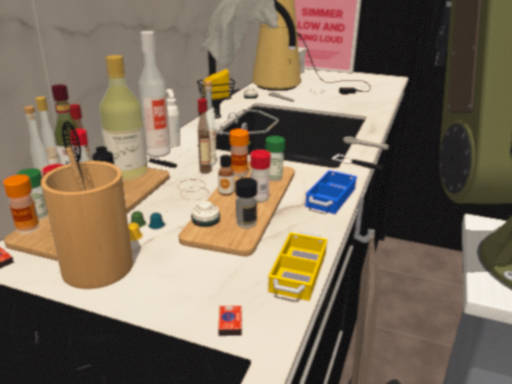

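The near row of the front board holds black (230,196), red (268,176) and green (303,162). The far row holds timer (205,193), brown (250,164) and orange (283,146). The yellow caddy is at about (220,268) and the blue one at (335,214) in the scene view. The network's "yellow_caddy" hit in the scene view is actually the timer, so I'll segment the caddies by colour.

```bash
cat > fit.py <<'E'
from h import *
from scipy.optimize import least_squares
A=np.linspace(0,2*np.pi,16,endpoint=False);D=np.c_[np.cos(A),np.sin(A)]
S={'green_jar':[(.023,0,.077),(.022,.077,.105)],'black_jar':[(.023,0,.071),(.022,.071,.099)],'orange_jar':[(.023,0,.083),(.022,.083,.113)],'red_jar':[(.023,0,.083),(.022,.083,.113)],
'brown_bottle':[(.0185,0,.056),(.013,.07,.092)],'timer':[(.0315,0,.042)]}
a=np.linspace(0,2*np.pi,24)
def cyl(l,z0): return np.vstack([np.c_[r*np.cos(a),r*np.sin(a),0*a+z0+z] for r,b,t in S[l] for z in(b,t)])
def box(w,h,z): return np.array([[sx*w/2,sy*h/2,q] for sx in(-1,1) for sy in(-1,1) for q in z])
def sup(p): return (p@D.T).max(0)
def rz(y): return np.array([[np.cos(y),-np.sin(y),0],[np.sin(y),np.cos(y),0],[0,0,1]])
def P(n,X):
    c=vision.get_calibration(n);p=(X@np.array(c["R"]).T+np.array(c["t"]))@np.array(c["intrinsics"]).T;return p[:,:2]/p[:,2:]
def fit(pts,obs,x0,yaw):
    def f(v):
        X=pts@rz(v[2]).T if yaw else pts
        X=X+[v[0],v[1],0]
        return np.concatenate([sup(P(n,X))-o for n,o in obs])
    r=least_squares(f,x0,loss='soft_l1');return r.x,np.sqrt(np.mean(f(r.x)**2))
def obsof(reg):
    m=reg.astype(np.uint8);k,lab,st,_=cv2.connectedComponentsWithStats(m)
    j=1+np.argmax(st[1:,4]);ys,xs=np.where(lab==j);p=np.c_[xs,ys].astype(float)
    return sup(p)+0.3
E
python3 - <<'E'
from fit import *
ims={n:vision.grab_frame(n) for n in("scene","side")}
for l in S:
    obs=[];rs=[]
    for n in ims:
        d=vision.silhouettes(l,n)[0];obs.append((n,obsof(d["region"])));
    x0=onz("scene",vision.silhouettes(l,"scene")[0]["xy"],.06)[:2]
    print(l,*[np.round(q,4) for q in fit(cyl(l,.018),obs,x0,0)],*[np.round(fit(cyl(l,.018),[o],x0,0)[0],4) for o in obs])
hsv={n:cv2.cvtColor(i,cv2.COLOR_RGB2HSV) for n,i in ims.items()}
win={'yellow_caddy':{'scene':(165,270,230,305),'side':(262,335,228,305)},'blue_caddy':{'scene':(295,370,188,240),'side':(300,360,165,218)}}
for l,(lo,hi) in {'yellow_caddy':((20,120,60),(34,255,255)),'blue_caddy':((100,120,40),(125,255,255))}.items():
    obs=[]
    for n in ims:
        m=cv2.inRange(hsv[n],lo,hi);w=win[l][n];q=np.zeros_like(m);q[w[2]:w[3],w[0]:w[1]]=m[w[2]:w[3],w[0]:w[1]];obs.append((n,obsof(q>0)))
        ys,xs=np.where(q>0);c=(xs.mean(),ys.mean());print(n,c,xs.min(),xs.max(),ys.min(),ys.max(),len(xs))
        if n=='scene': x0=onz(n,c,.03)
    for y in(0,.4,-.4):
      print(l,*[np.round(k,4) for k in fit(box(.074,.146,(0,.036)),obs,[x0[0],x0[1],y],1)],*[np.round(fit(box(.074,.146,(0,.036)),[o],[x0[0],x0[1],y],1)[0],4) for o in obs])
obs=[(n,obsof(vision.silhouettes('board',n)[0]["region"])) for n in ims]
print('board',fit(box(.158,.404,(0,.018)),obs,[.5,-.2,0],1))
c=vision.get_calibration("wrist");print(np.round(c["mount"],3),np.round(c["intrinsics"],1),env.pinch_z)
E
```

```text
green_jar [ 0.5974 -0.135 ] 1.0404 [ 0.5967 -0.1338] [ 0.5986 -0.1405]
black_jar [0.5796 0.0955] 0.9468 [0.5805 0.096 ] [0.5796 0.0932]Traceback (most recent call last):
  File "<stdin>", line 6, in <module>
IndexError: list index out of range
```

Run:
```python
from fit import *
ims={n:vision.grab_frame(n) for n in("scene","side")}
for l in ['orange_jar','red_jar','brown_bottle','timer']:
    obs=[];x0=None
    for n in ims:
        ds=vision.silhouettes(l,n)
        for d in ds[:2]:
            g=onz(n,d["xy"],.06)
            if d["p"]>.4: obs.append((n,obsof(d["region"])));x0=g[:2];break
    if obs: print(l,*[np.round(q,4) for q in fit(cyl(l,.018),obs,x0,0)],*[(o[0],np.round(fit(cyl(l,.018),[o],x0,0)[0],4)) for o in obs])
hsv={n:cv2.cvtColor(i,cv2.COLOR_RGB2HSV) for n,i in ims.items()}
win={'yellow_caddy':{'scene':(165,270,230,305),'side':(262,335,228,305)},'blue_caddy':{'scene':(295,370,188,240),'side':(300,360,165,218)}}
for l,(lo,hi) in {'yellow_caddy':((20,120,60),(34,255,255)),'blue_caddy':((100,120,40),(125,255,255))}.items():
    obs=[]
    for n in ims:
        m=cv2.inRange(hsv[n],lo,hi);w=win[l][n];q=np.zeros_like(m);q[w[2]:w[3],w[0]:w[1]]=m[w[2]:w[3],w[0]:w[1]];obs.append((n,obsof(q>0)))
        ys,xs=np.where(q>0);c=(xs.mean(),ys.mean());print(n,np.round(c),xs.min(),xs.max(),ys.min(),ys.max(),len(xs))
        if n=='scene': x0=onz(n,c,.03)
    for y in(0.1,-.3):
      print(l,*[np.round(k,4) for k in fit(box(.074,.146,(0,.036)),obs,[x0[0],x0[1],y],1)],*[np.round(fit(box(.074,.146,(0,.036)),[o],[x0[0],x0[1],y],1)[0],4) for o in obs])
obs=[(n,obsof(ds[0]["region"])) for n in ims for ds in [vision.silhouettes('board',n)] if ds]
if obs: print('board',fit(box(.158,.404,(0,.018)),obs,[.6,-.05,0],1))
c=vision.get_calibration("wrist");print(np.round(c["mount"],3),np.round(c["intrinsics"],1),env.pinch_z,sensors.read_state()["t"])
```

```text
orange_jar [ 0.6887 -0.1285] 1.5671 ('scene', array([ 0.689 , -0.1282])) ('side', array([ 0.6889, -0.13  ]))
red_jar [ 0.5918 -0.0214] 1.5841 ('scene', array([ 0.5927, -0.0212])) ('side', array([ 0.5918, -0.0229]))
brown_bottle [ 0.6757 -0.1353] 16.6556 ('scene', array([ 0.6023, -0.1385])) ('side', array([ 0.6762, -0.021 ]))
timer [0.4844 0.136 ] 29.224 ('scene', array([0.6128, 0.0803])) ('side', array([0.4261, 0.2592]))
scene [220. 267.] 178 260 236 302 2353
side [298. 264.] 268 326 232 300 2341
yellow_caddy [0.4386 0.1899 0.0529] 0.5556 [0.4382 0.1901 0.0525] [0.4389 0.1895 0.0546]
yellow_caddy [0.4386 0.1899 0.0529] 0.5556 [0.4382 0.1901 0.0525] [0.4389 0.1895 0.0546]
scene [333. 213.] 302 362 192 236 1423
side [331. 191.] 306 355 171 212 1250
blue_caddy [ 0.4494 -0.1202 -0.0802] 3.0702 [ 0.4548 -0.1178  0.0768] [ 0.4497 -0.1247 -0.0923]
blue_caddy [ 0.4494 -0.1202 -0.0802] 3.0702 [ 0.4548 -0.1178  0.0768] [ 0.4497 -0.1247 -0.0923]
board (array([ 0.63611291, -0.0186897 ,  0.14606799]), np.float64(32.23115719136805))
[[ 0.001 -0.949 -0.316  0.081]
 [ 1.     0.     0.001 -0.001]
 [-0.001 -0.316  0.949 -0.142]
 [ 0.     0.     0.     1.   ]] [[297.3   0.  256.2]
 [  0.  297.3 194.9]
 [  0.    0.    1. ]] 0.0187 2.1
```

Units first: shifts go in shares of 0.4 m and turns go in shares of 4 rad. So 0.272 m / 0.4 = 0.68, 0.24 m / 0.4 = 0.6, 64 degrees / 229.1831 = 0.2793.

Emit:
drive_tool([
  [[0, 0, 0.0349, 0.075, 0.085, 0.0125, 0.06], [0, 0, 0.0698, 0.15, 0.17, 0.025, 0.06], [0, 0, 0.1047, 0.225, 0.255, 0.0375, 0.06], [0, 0, 0.1396, 0.3, 0.34, 0.05, 0.06], [0, 0, 0.1745, 0.375, 0.425, 0.0625, 0.06], [0, 0, 0.2094, 0.45, 0.51, 0.075, 0.06], [0, 0, 0.2443, 0.525, 0.595, 0.0875, 0.06], [0, 0, 0.2793, 0.6, 0.68, 0.1, 0.06]],
], squeeze=40)

```text
t: 2.9
eef_pos: [0.4811, -0.2212, 0.2717]
eef_rot: [0.0, 0.706, 0.708, 0.0]
wrist_force: [0.4, -0.5, -0.2]
grip_width: 0.699
grasp_force: 0.0
```

Run:
```python
from fit import *
ims={n:vision.grab_frame(n) for n in("scene","side","wrist")}
s=sensors.read_state();np.save("wpose.npy",np.r_[s["eef_pos"],s["eef_rot"]])
big=np.vstack([np.hstack([cv2.resize(ims["scene"],(400,300)),cv2.resize(ims["side"],(400,300))]),np.hstack([cv2.resize(ims["wrist"],(400,300)),np.zeros((300,400,3),np.uint8)])])
cv2.imwrite("pics/c1.png",big[:,:,::-1]); np.savez("ims1.npz",**ims)
for l in ['brown_bottle','timer']:
    for n in("scene","side"):
        for d in vision.silhouettes(l,n)[:2]:
            x=onz(n,d["xy"],.05);o=[(n,obsof(d["region"]))];print(l,n,round(d["p"],2),np.round(d["xy"]),*[np.round(q,4) for q in fit(cyl(l,.018),o,[.66,.0],0)])
hsv={n:cv2.cvtColor(i,cv2.COLOR_RGB2HSV) for n,i in ims.items()}
obs=[]
for n,w in {'scene':(280,400,180,250),'side':(295,365,160,220)}.items():
    m=cv2.inRange(hsv[n],(100,120,40),(125,255,255));q=np.zeros_like(m);q[w[2]:w[3],w[0]:w[1]]=m[w[2]:w[3],w[0]:w[1]];obs.append((n,obsof(q>0)))
B=box(.074,.146,(0,.036))
print([np.round(k,4) for k in fit(B,obs,[.45,-.12,0],1)],[[np.round(k,4) for k in fit(B,[o],[.45,-.12,0],1)] for o in obs])
```

```text
brown_bottle scene 0.97 [250. 166.] [ 0.6739 -0.016 ] 0.4902
brown_bottle side 0.97 [226. 178.] [ 0.6764 -0.02  ] 0.5141
brown_bottle side 0.3 [234. 231.] [0.5901 0.2062] 39.752
timer scene 0.85 [206. 193.] [0.6565 0.1158] 3.1694
timer side 0.69 [206. 216.] [0.6627 0.1136] 3.9967
[array([ 0.4489, -0.1209, -0.0904]), np.float64(8.3072)] [[array([ 0.4664, -0.1041,  0.5047]), np.float64(6.497)], [array([ 0.4491, -0.1259, -0.1066]), np.float64(1.022)]]
```

View pics/c1.png

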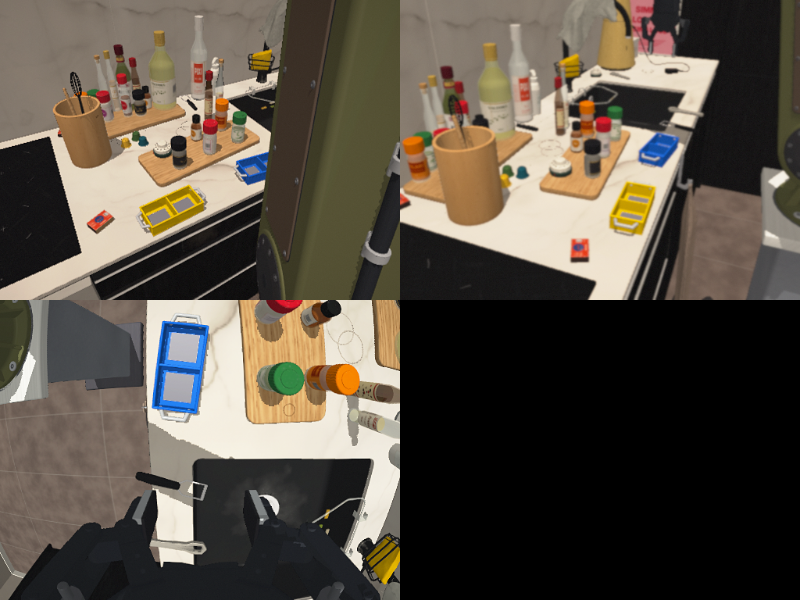

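The wrist view shows the whole blue caddy at about (180,370) in the composite, with the green and orange caps beside it. I'll refine the caddy and those caps through the fisheye model.

```bash
cat >> fit.py <<'E'
from scipy.spatial.transform import Rotation as Ro
P0=P
def wproj(X,pose):
    c=vision.get_calibration("wrist");M=np.array(c["mount"]);K=np.array(c["intrinsics"])
    R=Ro.from_quat(np.r_[pose[4:7],pose[3]]).as_matrix()
    T=(X-pose[:3])@R;C=(T-M[:3,3])@M[:3,:3]
    r=np.hypot(C[:,0],C[:,1]);th=np.arctan2(r,C[:,2]);return np.c_[K[0,2]+K[0,0]*th*C[:,0]/r,K[1,2]+K[1,1]*th*C[:,1]/r]
WP=None
def P(n,X): return wproj(X,WP) if n=="wrist" else P0(n,X)
E
python3 - <<'E'
import fit
from fit import *
fit.WP=np.load("wpose.npy");ims=np.load("ims1.npz")
hw=cv2.cvtColor(ims["wrist"],cv2.COLOR_RGB2HSV);hs=cv2.cvtColor(ims["side"],cv2.COLOR_RGB2HSV)
m=cv2.inRange(hw,(100,120,40),(125,255,255));q=np.zeros_like(m);q[:165,185:280]=m[:165,185:280]
m2=cv2.inRange(hs,(100,120,40),(125,255,255));q2=np.zeros_like(m);q2[160:220,295:365]=m2[160:220,295:365]
ow=("wrist",obsof(q>0));os=("side",obsof(q2>0));B=box(.074,.146,(0,.036))
for o in([ow],[os],[ow,os]): print('blue',[np.round(k,4) for k in fit.fit(B,o,[.45,-.12,-.08],1)])
for l,lo,hi,w,t in(("green",(50,80,30),(85,255,255),(340,395,70,135),.123),("orange",(3,150,120),(20,255,255),(420,470,78,130),.131)):
    m=cv2.inRange(hw,lo,hi);q=np.zeros_like(m);q[w[2]:w[3],w[0]:w[1]]=m[w[2]:w[3],w[0]:w[1]]
    ys,xs=np.where(q>0);print(l,xs.min(),xs.max(),ys.min(),ys.max())
    pts=np.vstack([np.c_[.022*np.cos(a),.022*np.sin(a),0*a+z] for z in(t-.028,t)])
    print(l,[np.round(k,4) for k in fit.fit(pts,[("wrist",obsof(q>0))],[.6,-.13],0)])
E
```

```text
Traceback (most recent call last):
AttributeError: 'function' object has no attribute 'fit'
```

```bash
cat > w1.py <<'E'
import fit as F
from fit import *
F.WP=np.load("wpose.npy");ims=np.load("ims1.npz")
hw=cv2.cvtColor(ims["wrist"],cv2.COLOR_RGB2HSV);hs=cv2.cvtColor(ims["side"],cv2.COLOR_RGB2HSV)
m=cv2.inRange(hw,(100,120,40),(125,255,255));q=np.zeros_like(m);q[:165,185:280]=m[:165,185:280]
m2=cv2.inRange(hs,(100,120,40),(125,255,255));q2=np.zeros_like(m);q2[160:220,295:365]=m2[160:220,295:365]
ow=("wrist",obsof(q>0));os=("side",obsof(q2>0));B=box(.074,.146,(0,.036))
for o in([ow],[os],[ow,os]): print('blue',[np.round(k,4) for k in F.fit(B,o,[.45,-.12,-.08],1)])
for l,lo,hi,w,t in(("green",(50,80,30),(85,255,255),(340,395,70,135),.123),("orange",(3,150,120),(20,255,255),(420,470,78,130),.131)):
    m=cv2.inRange(hw,lo,hi);q=np.zeros_like(m);q[w[2]:w[3],w[0]:w[1]]=m[w[2]:w[3],w[0]:w[1]]
    ys,xs=np.where(q>0);print(l,xs.min(),xs.max(),ys.min(),ys.max())
    pts=np.vstack([np.c_[.022*np.cos(a),.022*np.sin(a),0*a+z] for z in(t-.028,t)])
    print(l,[np.round(k,4) for k in F.fit(pts,[("wrist",obsof(q>0))],[.6,-.13],0)])
E
python3 w1.py
```

```text
blue [array([ 0.4472, -0.1207, -0.1281]), np.float64(0.2593)]
blue [array([ 0.4491, -0.1259, -0.1066]), np.float64(1.022)]
blue [array([ 0.4473, -0.1209, -0.1253]), np.float64(0.8752)]
green 343 388 79 121
green [array([ 0.5953, -0.1354]), np.float64(0.5203)]
orange 420 460 82 121
orange [array([ 0.6846, -0.1272]), np.float64(0.7702)]
```

Scaled: -0.184 m / 0.4 = -0.46, -0.135 m / 0.4 = -0.3375.

Emit:
drive_tool([
  [[0, 0, 0, 0.095, 0.0725, 0, 0.06], [0, 0, 0, 0.1925, 0.145, 0, 0.06], [0, 0, 0, 0.2875, 0.2175, 0, 0.06], [0, 0, 0, 0.2875, 0.2175, -0.1125, 0.06], [0, 0, 0, 0.2875, 0.2175, -0.225, 0.06], [0, 0, 0, 0.2875, 0.2175, -0.3375, 0.06], [0, 0, 0, 0.2875, 0.2175, -0.4125, 0.06], [0, 0, 0, 0.2875, 0.2175, -0.46, 0.06]],
], squeeze=40)

```text
t: 4.05
eef_pos: [0.5936, -0.1369, 0.0844]
eef_rot: [-0.002, 0.709, 0.705, -0.001]
wrist_force: [0.3, 0.4, 0.8]
grip_width: 0.704
grasp_force: 0.0
```

Emit:
drive_tool([
  [[0, 0, 0, 0, 0, 0, 0.03], [0, 0, 0, 0, 0, 0, 0.03], [0, 0, 0, 0, 0, 0, 0.03], [0, 0, 0, 0, 0, 0, 0.03], [0, 0, 0, 0, 0, 0, 0.03], [0, 0, 0, 0, 0, 0, 0.03]],
], squeeze=40)

```text
t: 4.65
eef_pos: [0.5952, -0.1358, 0.0877]
eef_rot: [0.0, 0.708, 0.706, 0.0]
wrist_force: [0.2, 0.1, -2.6]
grip_width: 0.513
grasp_force: 40.8
```

Scaled: -0.153 m / 0.4 = -0.3825, 0.09 m / 0.4 = 0.225.

Emit:
drive_tool([
  [[0, 0, 0, 0, 0, 0.1, 0.03], [0, 0, 0, -0.025, -0.0025, 0.2, 0.03], [0, 0, 0, -0.125, -0.0175, 0.225, 0.03], [0, 0, 0, -0.2375, -0.0325, 0.225, 0.03], [0, 0, 0, -0.3375, -0.0475, 0.225, 0.03], [0, 0, 0, -0.3825, -0.0525, 0.2, 0.03], [0, 0, 0, -0.3825, -0.0525, 0.15, 0.03], [0, 0, 0, -0.3825, -0.0525, 0.1, 0.03]],
])

```text
t: 5.45
eef_pos: [0.442, -0.157, 0.1276]
eef_rot: [0.001, 0.708, 0.706, 0.0]
wrist_force: [-0.3, -0.0, -1.5]
grip_width: 0.507
grasp_force: 41.8
```

Scaled: -0.054 m / 0.4 = -0.135, -0.052 m / 0.4 = -0.13.

Emit:
drive_tool([
  [[0, 0, 0, 0, 0, -0.0625, 0.03], [0, 0, 0, 0, 0, -0.1075, 0.03], [0, 0, 0, 0, 0, -0.13, 0.03], [0, 0, 0, 0, 0, -0.135, 0.03], [0, 0, 0, 0, 0, -0.135, 0.03]],
])

```text
t: 5.95
eef_pos: [0.4424, -0.1569, 0.0738]
eef_rot: [0.0, 0.708, 0.706, 0.0]
wrist_force: [0.3, -0.2, -1.2]
grip_width: 0.514
grasp_force: 41.8
```

Scaled: 0.13 m / 0.4 = 0.325, 0.06 m / 0.4 = 0.15.

Emit:
drive_tool([
  [[0, 0, 0, 0, 0, 0, 0.052], [0, 0, 0, 0, 0, 0, 0.06], [0, 0, 0, 0, 0, 0, 0.06], [0, 0, 0, 0, 0, 0.0375, 0.06], [0, 0, 0, 0, 0, 0.125, 0.06], [0, 0, 0, 0, 0, 0.2375, 0.06], [0, 0, 0, 0.025, 0.05, 0.325, 0.06], [0, 0, 0, 0.075, 0.15, 0.325, 0.06]],
])

```text
t: 6.75
eef_pos: [0.4736, -0.098, 0.2085]
eef_rot: [0.004, 0.709, 0.705, 0.002]
wrist_force: [0.7, -0.3, -0.8]
grip_width: 0.7
grasp_force: 0.0
```

```bash
cat > w2.py <<'E'
import fit as F,sys
from fit import *
s=sensors.read_state();F.WP=np.r_[s["eef_pos"],s["eef_rot"]]
im=vision.grab_frame("wrist");cv2.imwrite(f"pics/{sys.argv[1]}.png",im[:,:,::-1]);np.save("wi.npy",im);np.save("wp.npy",F.WP)
for l in sys.argv[2:]:
    for d in vision.silhouettes(l,"wrist")[:2]:
        print(l,round(d["p"],2),np.round(d["xy"]),*[np.round(k,4) for k in F.fit(cyl(l,.018),[("wrist",obsof(d["region"]))],[.6,0],0)])
E
python3 w2.py w2 black_jar red_jar brown_bottle orange_jar
```

```text
black_jar 0.79 [356.   8.] [0.5652 0.0736] 14.7234
red_jar 0.67 [390. 105.] [ 0.5921 -0.017 ] 1.5203
brown_bottle 0.76 [445. 111.] [ 0.6795 -0.0145] 5.1506
orange_jar 0.62 [446. 211.] [ 0.689  -0.1249] 1.5414
```

View pics/w2.png

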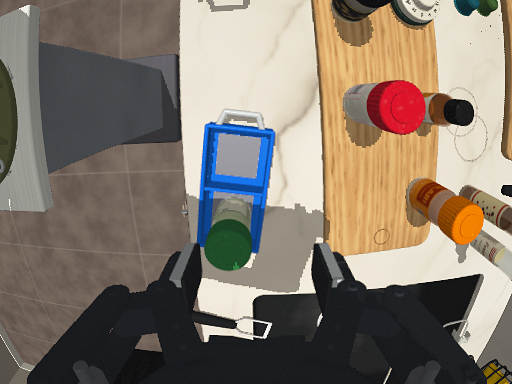

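Green stands upright in the nearer blue well at about (228,240) and the other well is free. Next is the black jar.

Scaled: 0.193 m / 0.4 = 0.4825, -0.123 m / 0.4 = -0.3075.

Emit:
drive_tool([
  [[0, 0, 0, 0.055, 0.0975, 0, 0.06], [0, 0, 0, 0.11, 0.195, 0, 0.06], [0, 0, 0, 0.1625, 0.2925, 0, 0.06], [0, 0, 0, 0.2175, 0.3875, 0, 0.06], [0, 0, 0, 0.27, 0.4825, 0, 0.06], [0, 0, 0, 0.27, 0.4825, -0.1125, 0.06], [0, 0, 0, 0.27, 0.4825, -0.225, 0.06], [0, 0, 0, 0.27, 0.4825, -0.3075, 0.06]],
])

```text
t: 7.8
eef_pos: [0.5791, 0.0951, 0.0771]
eef_rot: [-0.001, 0.708, 0.706, -0.001]
wrist_force: [1.9, -0.1, 0.1]
grip_width: 0.703
grasp_force: 0.0
```

Emit:
drive_tool([
  [[0, 0, 0, 0, 0, 0, 0.06], [0, 0, 0, 0, 0, 0, 0.03], [0, 0, 0, 0, 0, 0, 0.03], [0, 0, 0, 0, 0, 0, 0.03], [0, 0, 0, 0, 0, 0, 0.03], [0, 0, 0, 0, 0, 0, 0.03]],
])

```text
t: 8.4
eef_pos: [0.5807, 0.0962, 0.0816]
eef_rot: [0.001, 0.708, 0.706, 0.001]
wrist_force: [-2.1, -0.0, 7.4]
grip_width: 0.513
grasp_force: 41.5
```

Scaled: -0.181 m / 0.4 = -0.4525, -0.129 m / 0.4 = -0.3225.

Emit:
drive_tool([
  [[0, 0, 0, 0, 0, 0.1125, 0.03], [0, 0, 0, -0.0125, 0, 0.225, 0.03], [0, 0, 0, -0.075, -0.075, 0.2875, 0.03], [0, 0, 0, -0.1375, -0.175, 0.3, 0.03], [0, 0, 0, -0.205, -0.275, 0.3, 0.03], [0, 0, 0, -0.27, -0.375, 0.3, 0.03], [0, 0, 0, -0.3225, -0.4525, 0.275, 0.03], [0, 0, 0, -0.3225, -0.4525, 0.175, 0.03]],
])

```text
t: 9.2
eef_pos: [0.4512, -0.088, 0.1532]
eef_rot: [0.003, 0.709, 0.705, 0.002]
wrist_force: [2.1, -0.2, -2.9]
grip_width: 0.511
grasp_force: 42.2
```

Scaled: -0.084 m / 0.4 = -0.21, -0.081 m / 0.4 = -0.2025.

Emit:
drive_tool([
  [[0, 0, 0, 0, 0, -0.05, 0.03], [0, 0, 0, 0, 0, -0.1125, 0.03], [0, 0, 0, 0, 0, -0.17, 0.03], [0, 0, 0, 0, 0, -0.2025, 0.03], [0, 0, 0, 0, 0, -0.21, 0.03], [0, 0, 0, 0, 0, -0.21, 0.03]],
])

```text
t: 9.8
eef_pos: [0.4511, -0.0849, 0.0669]
eef_rot: [0.0, 0.708, 0.706, -0.0]
wrist_force: [-2.3, -0.0, 1.7]
grip_width: 0.508
grasp_force: 42.7
```

Scaled: 0.145 m / 0.4 = 0.3625, 0.135 m / 0.4 = 0.3375.

Emit:
drive_tool([
  [[0, 0, 0, 0, 0, 0, 0.052], [0, 0, 0, 0, 0, 0, 0.06], [0, 0, 0, 0, 0, 0, 0.06], [0, 0, 0, 0, 0, 0.0375, 0.06], [0, 0, 0, 0, 0, 0.125, 0.06], [0, 0, 0, 0, 0, 0.2375, 0.06], [0, 0, 0, 0.025, -0.0125, 0.3375, 0.06], [0, 0, 0, 0.125, -0.0625, 0.3625, 0.06]],
])

```text
t: 10.6
eef_pos: [0.5017, -0.1095, 0.2171]
eef_rot: [0.003, 0.707, 0.707, 0.002]
wrist_force: [0.2, 0.2, 0.4]
grip_width: 0.698
grasp_force: 0.0
```

```bash
python3 w2.py w3 orange_jar brown_bottle; python3 -c "
import fit as F
from fit import *
F.WP=np.load('wp.npy');print(F.P('wrist',np.array([[.687,-.127,.131],[.675,-.018,.11],[.4517,-.085,.103],[.4426,-.1565,.109]])))"
```

```text
orange_jar 0.55 [427. 201.] [ 0.6887 -0.1246] 1.4078
brown_bottle 0.86 [420.  97.] [ 0.6762 -0.0153] 2.3591
[[445.64459515 216.74900228]
 [439.19268975 101.00672594]
 [199.46550052 164.89627782]
 [193.87330724 239.84445824]]
```

View pics/w3.png

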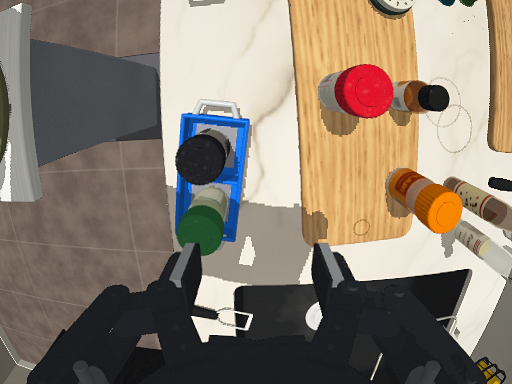

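Both jars stand in the blue caddy: black at (203,158) and green at (200,232). Background bottles stand right behind the orange jar, so I'll check the clearance to them first.

Run:
```python
from h import *
import fit as F
for n,uv in(("side",(206,173)),("scene",(266,152)),("side",(172,160)),("scene",(279,128))): print(n,uv,np.round(onz(n,uv,0),3))
a=cv2.imread("pics/scene0.png")[60:190,220:340];b=cv2.imread("pics/side0.png")[80:210,160:300]
cv2.imwrite("pics/z.png",np.hstack([cv2.resize(a,(400,433)),cv2.resize(b,(400,371)) if 0 else cv2.resize(b,(400,433))]))
```

```text
side (206, 173) [ 0.784 -0.13   0.   ]
scene (266, 152) [ 0.789 -0.136  0.   ]
side (172, 160) [ 0.909 -0.172  0.   ]
scene (279, 128) [ 0.9   -0.258  0.   ]
```

View pics/z.png

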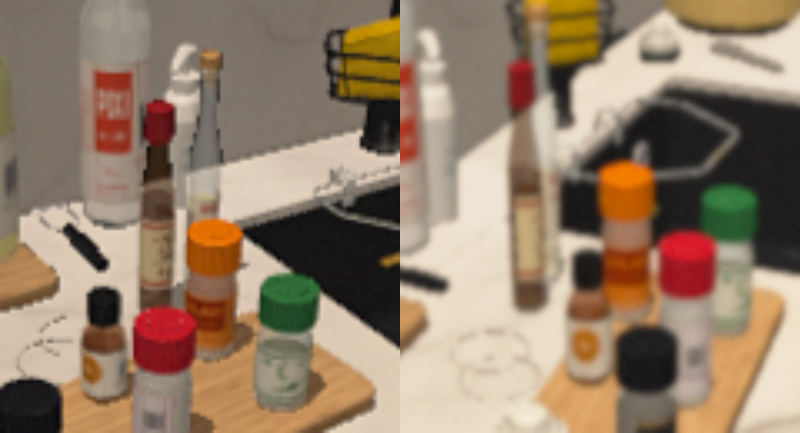

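The bottles' fronts are at about x=0.77–0.79, and my finger backs reach 0.73. That leaves about 4 cm, so I'll take the orange jar.

Scaled: 0.185 m / 0.4 = 0.4625, 0.17 m / 0.4 = 0.425.

Emit:
drive_tool([
  [[0, 0, 0, 0.1125, -0.01, 0, 0.06], [0, 0, 0, 0.225, -0.02, 0, 0.06], [0, 0, 0, 0.3375, -0.03, 0, 0.06], [0, 0, 0, 0.425, -0.04, 0, 0.06], [0, 0, 0, 0.4625, -0.0425, -0.0125, 0.06], [0, 0, 0, 0.4625, -0.0425, -0.1, 0.06], [0, 0, 0, 0.4625, -0.0425, -0.2, 0.06], [0, 0, 0, 0.4625, -0.0425, -0.2925, 0.06]],
])

```text
t: 11.55
eef_pos: [0.685, -0.1263, 0.0918]
eef_rot: [-0.001, 0.708, 0.706, -0.0]
wrist_force: [0.4, -0.0, -1.2]
grip_width: 0.701
grasp_force: 0.0
```

Emit:
drive_tool([
  [[0, 0, 0, 0, 0, 0, 0.06], [0, 0, 0, 0, 0, 0, 0.03], [0, 0, 0, 0, 0, 0, 0.03], [0, 0, 0, 0, 0, 0, 0.03], [0, 0, 0, 0, 0, 0, 0.03], [0, 0, 0, 0, 0, 0, 0.03]],
])

```text
t: 12.15
eef_pos: [0.6865, -0.1269, 0.0956]
eef_rot: [0.001, 0.708, 0.706, 0.0]
wrist_force: [-0.6, 0.5, 5.7]
grip_width: 0.509
grasp_force: 41.3
```

Emit:
drive_tool([
  [[0, 0, 0, 0, 0, 0.1125, 0.03], [0, 0, 0, 0, 0, 0.225, 0.03], [0, 0, 0, 0, 0, 0.3375, 0.03], [0, 0, 0, -0.0625, 0.0625, 0.375, 0.03], [0, 0, 0, -0.1325, 0.15, 0.375, 0.03], [0, 0, 0, -0.2025, 0.24, 0.375, 0.03], [0, 0, 0, -0.27, 0.335, 0.375, 0.03], [0, 0, 0, -0.335, 0.43, 0.375, 0.03]],
])

```text
t: 12.95
eef_pos: [0.5507, 0.0464, 0.2446]
eef_rot: [0.0, 0.708, 0.706, 0.0]
wrist_force: [0.3, -0.1, -1.0]
grip_width: 0.51
grasp_force: 41.6
```

Scaled: 0.181 m / 0.4 = 0.4525, 0.15 m / 0.4 = 0.375.

Emit:
drive_tool([
  [[0, 0, 0, -0.065, 0.095, 0, 0.03], [0, 0, 0, -0.13, 0.19, 0, 0.03], [0, 0, 0, -0.195, 0.285, -0.0125, 0.03], [0, 0, 0, -0.25, 0.375, -0.05, 0.03], [0, 0, 0, -0.29, 0.4525, -0.125, 0.03], [0, 0, 0, -0.29, 0.4525, -0.225, 0.03], [0, 0, 0, -0.29, 0.4525, -0.2875, 0.03], [0, 0, 0, -0.29, 0.4525, -0.2875, 0.03]],
])

```text
t: 13.75
eef_pos: [0.4346, 0.2258, 0.1267]
eef_rot: [-0.001, 0.708, 0.707, -0.002]
wrist_force: [0.4, -1.0, -0.7]
grip_width: 0.504
grasp_force: 41.6
```

Scaled: -0.048 m / 0.4 = -0.12, -0.047 m / 0.4 = -0.1175.

Emit:
drive_tool([
  [[0, 0, 0, 0, 0, -0.05, 0.03], [0, 0, 0, 0, 0, -0.095, 0.03], [0, 0, 0, 0, 0, -0.1175, 0.03], [0, 0, 0, 0, 0, -0.12, 0.03], [0, 0, 0, 0, 0, -0.12, 0.03]],
])

```text
t: 14.25
eef_pos: [0.4367, 0.2263, 0.0823]
eef_rot: [0.0, 0.708, 0.706, 0.001]
wrist_force: [-0.3, 0.5, -2.0]
grip_width: 0.51
grasp_force: 41.6
```

Scaled: 0.15 m / 0.4 = 0.375, -0.035 m / 0.4 = -0.0875.

Emit:
drive_tool([
  [[0, 0, 0, 0, 0, 0, 0.052], [0, 0, 0, 0, 0, 0, 0.06], [0, 0, 0, 0, 0, 0, 0.06], [0, 0, 0, 0, 0, 0.0375, 0.06], [0, 0, 0, 0, 0, 0.125, 0.06], [0, 0, 0, 0, 0, 0.2375, 0.06], [0, 0, 0, 0.0125, -0.0125, 0.3375, 0.055], [0, 0, 0, 0.0875, -0.0875, 0.375, 0.055]],
])

```text
t: 15.05
eef_pos: [0.4711, 0.1929, 0.236]
eef_rot: [0.001, 0.706, 0.708, 0.003]
wrist_force: [0.6, 0.3, -0.1]
grip_width: 0.647
grasp_force: 0.0
```

Scaled: -0.208 m / 0.4 = -0.52, 0.204 m / 0.4 = 0.51.

Emit:
drive_tool([
  [[0, 0, 0, 0.085, -0.085, 0, 0.055], [0, 0, 0, 0.17, -0.17, 0, 0.055], [0, 0, 0, 0.255, -0.255, 0, 0.055], [0, 0, 0, 0.34, -0.34, 0, 0.055], [0, 0, 0, 0.4125, -0.425, 0, 0.055], [0, 0, 0, 0.475, -0.4875, 0, 0.055], [0, 0, 0, 0.51, -0.52, 0, 0.055], [0, 0, 0, 0.51, -0.52, 0, 0.055]],
])

```text
t: 15.85
eef_pos: [0.676, -0.0189, 0.2304]
eef_rot: [-0.0, 0.709, 0.706, -0.0]
wrist_force: [-0.5, 0.4, -0.9]
grip_width: 0.644
grasp_force: 0.0
```

```bash
cat > s.py <<'E'
from fit import *
import sys
ims=[vision.grab_frame(n) for n in("scene","side","wrist")]
cv2.imwrite(f"pics/{sys.argv[1]}.png",np.vstack([np.hstack([cv2.resize(ims[0],(400,300)),cv2.resize(ims[1],(400,300))]),np.hstack([cv2.resize(ims[2],(400,300)),np.zeros((300,400,3),np.uint8)])])[:,:,::-1])
for n in("scene","side"):
    for l in sys.argv[2:]:
        for d in vision.silhouettes(l,n)[:1]:
            print(n,l,round(d["p"],2),np.round(d["xy"]),*[np.round(q,4) for q in fit(cyl(l,.018),[(n,obsof(d["region"]))],[.66,.0],0)])
E
python3 s.py c2 brown_bottle red_jar
```

```text
scene brown_bottle 0.86 [250. 164.] [ 0.6757 -0.0179] 0.581
scene red_jar 0.78 [265. 176.] [ 0.5916 -0.0199] 0.9119
side brown_bottle 0.73 [226. 179.] [ 0.6756 -0.0214] 1.0597
side red_jar 0.64 [258. 176.] [ 0.5925 -0.0218] 0.9104
```

View pics/c2.png

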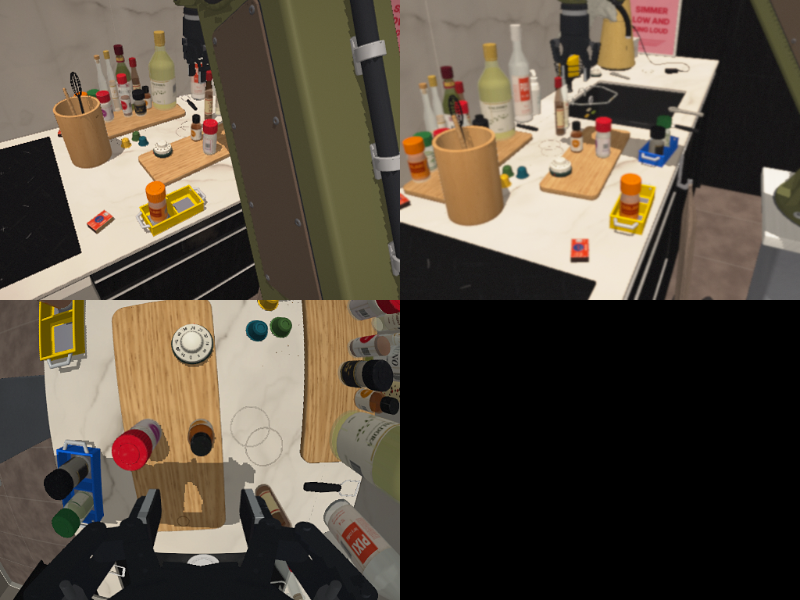

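Orange stands in the yellow caddy, and the brown bottle sits below the gripper at the expected place. Descending on the bottle.

Scaled: -0.157 m / 0.4 = -0.3925, -0.001 m / 0.4 = -0.0025.

Emit:
drive_tool([
  [[0, 0, 0, 0, -0.0025, -0.1125, 0.055], [0, 0, 0, 0, -0.0025, -0.2125, 0.055], [0, 0, 0, 0, -0.0025, -0.3125, 0.055], [0, 0, 0, 0, -0.0025, -0.3925, 0.055], [0, 0, 0, 0, -0.0025, -0.3925, 0.055], [0, 0, 0, 0, -0.0025, -0.3925, 0.015], [0, 0, 0, 0, -0.0025, -0.3925, 0.015], [0, 0, 0, 0, -0.0025, -0.3925, 0.015]],
])

```text
t: 17.0
eef_pos: [0.6762, -0.0178, 0.0771]
eef_rot: [0.001, 0.708, 0.706, 0.001]
wrist_force: [-1.6, 0.5, 7.4]
grip_width: 0.288
grasp_force: 39.2
```

Emit:
drive_tool([
  [[0, 0, 0, 0, 0, 0, 0.015], [0, 0, 0, 0, 0, 0, 0.015], [0, 0, 0, 0, 0, 0, 0.015], [0, 0, 0, 0, 0, 0, 0.015], [0, 0, 0, 0, 0, 0, 0.015]],
])

```text
t: 17.5
eef_pos: [0.6762, -0.0178, 0.0771]
eef_rot: [0.001, 0.708, 0.706, 0.001]
wrist_force: [-1.6, 0.8, 6.7]
grip_width: 0.288
grasp_force: 39.2
```

Scaled: -0.171 m / 0.4 = -0.4275, 0.15 m / 0.4 = 0.375.

Emit:
drive_tool([
  [[0, 0, 0, 0, 0, 0.1, 0.015], [0, 0, 0, 0, 0, 0.2125, 0.015], [0, 0, 0, 0, 0, 0.325, 0.015], [0, 0, 0, -0.0625, 0.045, 0.375, 0.015], [0, 0, 0, -0.15, 0.11, 0.375, 0.015], [0, 0, 0, -0.2425, 0.1775, 0.375, 0.015], [0, 0, 0, -0.335, 0.245, 0.375, 0.015], [0, 0, 0, -0.4275, 0.3125, 0.375, 0.015]],
])

```text
t: 18.3
eef_pos: [0.5025, 0.108, 0.2254]
eef_rot: [0.001, 0.708, 0.706, 0.001]
wrist_force: [1.2, 0.7, -0.8]
grip_width: 0.289
grasp_force: 39.9
```

Emit:
drive_tool([
  [[0, 0, 0, -0.0875, 0.065, 0, 0.015], [0, 0, 0, -0.1375, 0.1025, -0.0125, 0.015], [0, 0, 0, -0.1625, 0.1175, -0.05, 0.015], [0, 0, 0, -0.1625, 0.1175, -0.15, 0.015], [0, 0, 0, -0.1625, 0.1175, -0.25, 0.015], [0, 0, 0, -0.1625, 0.1175, -0.2875, 0.015], [0, 0, 0, -0.1625, 0.1175, -0.2875, 0.015]],
])

```text
t: 19.0
eef_pos: [0.4384, 0.154, 0.1084]
eef_rot: [-0.001, 0.708, 0.706, -0.001]
wrist_force: [0.1, -0.5, -1.1]
grip_width: 0.281
grasp_force: 39.9
```

Run:
```python
from h import *
a=vision.grab_frame("scene")[170:320,140:300];b=vision.grab_frame("side")[160:310,230:390]
cv2.imwrite("pics/p.png",np.hstack([cv2.resize(a,(400,375)),cv2.resize(b,(400,375))])[:,:,::-1])
```

```text
(no output)
```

View pics/p.png

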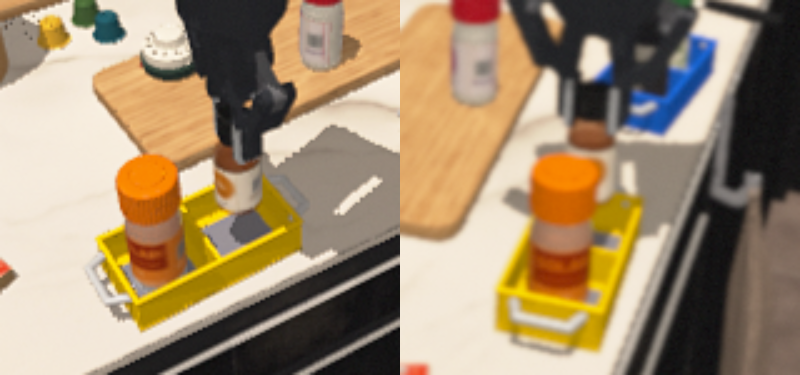

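The bottle hangs upright over the free yellow well at about (240,190) on the left of the picture. Lowering it.

Scaled: -0.046 m / 0.4 = -0.115, -0.044 m / 0.4 = -0.11.

Emit:
drive_tool([
  [[0, 0, 0, 0, 0, -0.05, 0.015], [0, 0, 0, 0, 0, -0.09, 0.015], [0, 0, 0, 0, 0, -0.11, 0.015], [0, 0, 0, 0, 0, -0.115, 0.015], [0, 0, 0, 0, 0, -0.115, 0.015]],
])

```text
t: 19.6
eef_pos: [0.4396, 0.1543, 0.0641]
eef_rot: [0.0, 0.708, 0.706, 0.001]
wrist_force: [0.1, -0.7, -1.0]
grip_width: 0.284
grasp_force: 40.0
```

Scaled: 0.155 m / 0.4 = 0.3875, 0.135 m / 0.4 = 0.3375.

Emit:
drive_tool([
  [[0, 0, 0, 0, 0, 0, 0.03], [0, 0, 0, 0, 0, 0, 0.045], [0, 0, 0, 0, 0, 0, 0.052], [0, 0, 0, 0, 0, 0.0375, 0.052], [0, 0, 0, 0, 0, 0.125, 0.052], [0, 0, 0, 0, 0, 0.2375, 0.052], [0, 0, 0, 0, -0.025, 0.3375, 0.052], [0, 0, 0, -0.025, -0.125, 0.3875, 0.052]],
])

```text
t: 20.4
eef_pos: [0.4302, 0.1053, 0.2218]
eef_rot: [0.001, 0.707, 0.707, 0.002]
wrist_force: [0.1, -1.2, -0.1]
grip_width: 0.608
grasp_force: 0.0
```

Scaled: -0.08 m / 0.4 = -0.2, -0.07 m / 0.4 = -0.175.

Emit:
drive_tool([
  [[0, 0, 0, -0.025, -0.1, 0, 0.052], [0, 0, 0, -0.05, -0.175, 0, 0.052], [0, 0, 0, -0.05, -0.2, 0, 0.052], [0, 0, 0, -0.05, -0.2, 0, 0.052]],
])

```text
t: 20.8
eef_pos: [0.4093, 0.0234, 0.2187]
eef_rot: [0.0, 0.709, 0.706, 0.0]
wrist_force: [0.3, -0.4, -0.6]
grip_width: 0.608
grasp_force: 0.0
```

```bash
python3 s.py fin red_jar timer
```

```text
scene red_jar 0.97 [267. 176.] [ 0.593 -0.019] 0.7414
scene timer 0.68 [208. 191.] [0.6585 0.1152] 3.238
side red_jar 0.64 [260. 177.] [ 0.5923 -0.0212] 0.9185
side timer 0.73 [206. 218.] [0.6608 0.1159] 3.5888
```

View pics/fin.png

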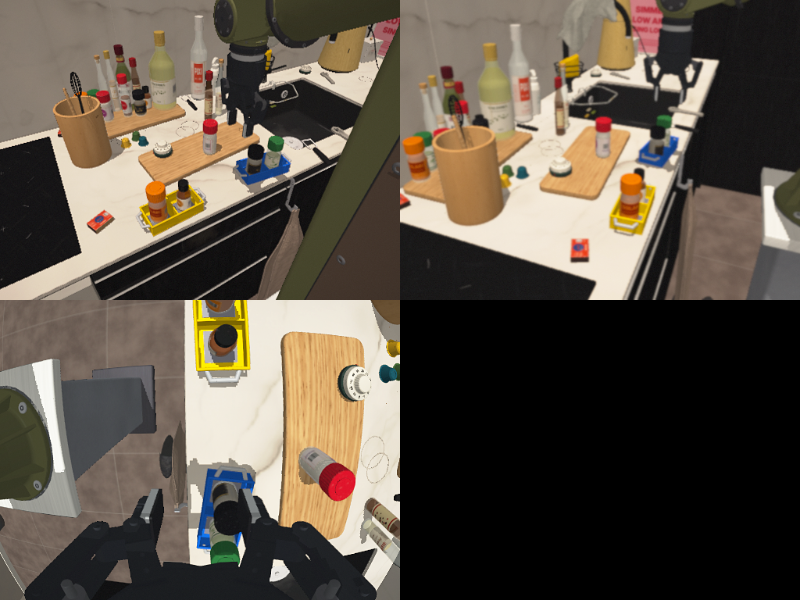

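All four stand upright in their own wells: black (256,158) and green (274,150) in blue, orange (155,195) and brown (184,192) in yellow. Red and the timer have not moved, and the gripper is clear.

```bash
python3 -c "
from plant import env
print(env.hand_in())"
```

```text
the job is handed in; nothing more can be done
None
```

The job is handed in: the green and black jars stand upright in the blue caddy, the orange jar and brown bottle in the yellow caddy, each in its own well, and the red jar and timer were left undisturbed, all in about 21 s of robot time.

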